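# Sweep loose heat sinks into the parts bay

## Robot

A 6-joint arm with a two-finger parallel gripper is mounted at the origin on the work surface. World frame = base frame: x ahead of the robot, y to its left, z up, the work surface at z = 0. Lengths are in m, angles in degrees, forces in N, time in s.
With the tool pointing down it reaches from about 0.375 to 0.9 m from the base axis. Payload 3.1 kg.
Tool frame: the origin (TCP) lies on the centre line of the jaws, within the pads' length; the fingertips stand 22 mm ahead of it and the grasp point (between the pads) lies 3 mm ahead of it; y points along the fingers, z is the direction in which the jaws open and shut, and the axes are right-handed (so a half turn about y gives the same grasp; the last joint's range is limited). The gripper opens to 87 mm and grips with 3 to 60 N. Pads are 19 mm wide; open, the fingers measure 117 mm over their backs; the gripper's body (75 mm by 190 mm) begins 51 mm behind the grasp point.
Start: joints at [-85.571, 30.224, 82.088, -0, 67.689, -10.227], TCP at [0.158, -0.605, 0.245] pointing down, gripper open.
Joint ranges: [-176.69, 176.69], [-43.24, 126.21], [12.49, 139.97], [-82, 262], [0, 151.66], [-163.58, 163.58]. Speed limits (degrees/s): [159.86, 159.86, 180, 180, 180, 180].

## Interface

Orientations are given as a 3x3 rotation matrix whose columns are the frame's x, y, z axes.
In Python, from rig import bot gives the robot as it stands.
- The arm moves only by the tool jog_arm, never from a script. Its argument "motion" is one flat list of numbers, 6 for each row, row after row: the shift along the tool's x, y, z in mm, then the turn, a rotation vector about the tool's x, y, z in degrees. A call has 1 to 20 rows; each row is the pose to reach, as a shift and turn from the pose commanded when the call began, along the tool's axes at that moment; what a row does not reach only later rows make up. A row lasts 1/8 s, in which the tool goes at most 62.5 mm and 10.7 degrees, less where a joint would pass 70% of its speed; a pose out of reach is approached as far as the arm can. A call with a gripper value outside its range is refused whole. "gripper" is the opening, from 0 (shut) to 1 (fully open), set as the call begins (left out, the last holds). The fingers move at their own pace and stop on an object; the grip force is fixed at half the most. Time passes only in rows, so rows that repeat a pose let the fingers close. It gives the time, the measured TCP pose, the force and the opening at its end, in the units of the state.
- bot.read_state(): the state, without advancing time (a new reading comes with each control period).
- bot.capture(name): name is "side" or "top" or "wrist"; returns (picture, depth): 420x560x3 uint8, red, green, blue; 420x560 float32, m along the optical axis (not along the pixel's ray), 0 where there is no reading.
- bot.get_calibration(name): a dict with "mtx" (3x3 intrinsics, pixels), "pose" (4x4, takes a point from camera to world coordinates); the wrist camera has in their place "hand_eye" (4x4, takes a point from camera to tool coordinates, whose origin is the TCP and whose axes are the tool frame's). Camera axes: x right, y up, looking along -z (the intrinsics and any distortion apply to the point x, -y, -z); pixel columns grow to the right and rows downward; lengths in m; the calibration is good to about 2 mm. A picture is of the moment at which its call begins: read the wrist's pose just before it. get_calibration takes no time and is no camera call.
- bot.hand_in(): hands the job in, once; it reports no verdict.
The state is a dict: "time_s": time; "joint_positions": joint angles; "qvel": joint speeds; "tau": joint torques, N m; "position": TCP position; "tcp_rot": TCP orientation; "force": force on the tool from outside, world axes, zero at the start; "moment": the same for the moment, N m; "opening": opening from 0.0 (shut) to 1.0 (fully open).
Only numpy, scipy, OpenCV 4.12 (cv2) and the standard library are available. Lean on these libraries where they do the work, as an engineer would, in place of code of your own. Each camera call takes 0.05 s, during which the arm holds its last target.

## Task

Sweep the three finned heat sinks lying loose on the test bench into the low three-sided metal bay, in through its open side, until each lies well inside. Push them along the bench top with the fingers; do not lift them or tip them over. Leave everything else on the bench where it is, the plain ring and plain block included, and finish clear.

Things in the scene. Friction and masses are not known exactly. Their poses are not given: they have to be found in the camera images.
- sink1: finned aluminium heat sink, 32 x 32 mm square and 18 mm high, about 35 g, fins up, loose on the bench; one of three identical ones. Origin at the centre of its underside, z up, fins run along its x.
- sink2: finned aluminium heat sink, 32 x 32 mm square and 18 mm high, about 35 g, fins up, loose on the bench; one of three identical ones. Origin at the centre of its underside, z up, fins run along its x.
- sink3: finned aluminium heat sink, 32 x 32 mm square and 18 mm high, about 35 g, fins up, loose on the bench; one of three identical ones. Origin at the centre of its underside, z up, fins run along its x.
- bay: low three-sided bay of dark sheet steel, fixed, without a floor: parts slide in on the flat bench top. Inside 120 mm deep (its x) by 180 mm wide (its y); walls 30 mm high, 4 mm thick. Origin on the bench at the centre of the enclosed area. Open side (mouth) at x = -60 mm, facing the heat sinks; inner faces: back wall x = +60 mm, side walls y = +/-90 mm.
- collar: bystander, to be left alone: plain round aluminium ring 30 mm across, 18 mm high, with a 12 mm hole, standing in the same row as the heat sinks. Origin at the centre of its underside.
- block: bystander: plain aluminium block without fins, 34 x 20 mm (x, y) and 22 mm high. Origin at the centre of its underside.
- handset: bystander: black handset lying flat, about 195 x 46 mm (x, y), 30 mm high. Origin below its centre, on the bench.
- cradle: bystander: black desk cradle, 90 x 70 mm (x, y), 44 mm high. Origin at the centre of its underside.
- jar: bystander: small pale closed jar, 50 mm across, 55 mm high. Origin at the centre of its underside.
- driver: bystander: screwdriver, 170 mm long, lying along its x. Origin on the bench, below about the middle of the tool.
- partsbox: bystander: flat pale plastic box, 80 x 110 mm (x, y), 30 mm high. Origin at the centre of its underside.

How it is judged (in metres and radians):
At the end, for the whole second after the job is handed in: All three heat sinks stand flat and at rest on the bench inside the bay, each with its centre at least 20 mm past the mouth and between the walls; no bystander has moved 20 mm or more (x of sink1 in the frame of bay between -0.04 and 0.06 m and y of sink1 in the frame of bay between -0.09 and 0.09 m and height (world z) of each of sink1, sink2, sink3 below 0.006 m and angle between each of sink1, sink2, sink3's own z axis and vertical below 0.15 rad and linear speed of each of sink1, sink2, sink3 below 0.02 m/s and x of sink2 in the frame of bay between -0.04 and 0.06 m and y of sink2 in the frame of bay between -0.09 and 0.09 m and x of sink3 in the frame of bay between -0.04 and 0.06 m and y of sink3 in the frame of bay between -0.09 and 0.09 m and distance of each of collar, block, handset, cradle, jar, driver, partsbox from where it was at the start of the episode below 0.02 m); the robot touches nothing.
It fails at once if a heat sink is lifted more than 10 mm off the bench (height (world z) of any of sink1, sink2, sink3 above 0.01 m).
It fails at once if a heat sink is tipped over (tilted more than 0.5 rad) (angle between any of sink1, sink2, sink3's own z axis and vertical above 0.5 rad).
It fails at once if another thing on the bench is moved by more than 20 mm (distance of any of collar, block, handset, cradle, jar, driver, partsbox from where it was at the start of the episode above 0.02 m).
It also fails if it takes over 64 s, if anything falls off the work surface, if the arm or the gripper's body presses on something with over 40 N, if the wrist force passes 120 N, or if a joint passes its speed limit or range.

## Working session

There is one attempt and no reset: what is moved stays moved. The work goes in short steps, Python scripts to look and compute and a tool call to move; the robot and the scene stay as the last step left them, time stands still between calls to the robot, and variables do not carry over. Pictures are saved under pics/ and viewed, and the job is handed in when it is done.

Besides the shell and the picture viewer there is one more tool, called after "Request:" as name(argument=value, ...) on one line, values as JSON. jog_arm: Moves the arm, as the interface text tells. Its arguments: {"type":"object","properties":{"motion":{"type":"array","items":{"type":"number"}},"gripper":{"type":"number"}},"required":["motion"]}

```bash
mkdir -p pics; ls; python3 - <<'E'
from rig import bot
import cv2,numpy as np
s=bot.read_state();print(s)
for n in ["top","side"]:
    p,d=bot.capture(n);cv2.imwrite(f"pics/{n}0.png",p[:,:,::-1]);np.savez(f"{n}0.npz",p=p,d=d)
    c=bot.get_calibration(n);print(n,c)
E
```

```text
pics
{'time_s': 0.0, 'joint_positions': array([-8.55725294e+01,  3.02796732e+01,  8.21571954e+01, -1.79154624e-03,
        6.76864369e+01, -1.02292980e+01]), 'qvel': array([-0.05609809,  0.03222951, -0.00489173,  0.02101759, -0.09521681,
        0.08152538]), 'tau': array([ 8.84348683e-04, -4.40039313e+01, -1.76589757e+01,  6.33105473e-02,
        5.79586742e-02, -1.57627924e-04]), 'position': array([ 0.15808835, -0.60397102,  0.24355949]), 'tcp_rot': array([[-9.67455968e-01, -1.94975299e-04,  2.53039349e-01],
       [-2.53039176e-01,  2.14342964e-03, -9.67453658e-01],
       [-3.53742473e-04, -9.99997684e-01, -2.12301018e-03]]), 'force': array([0.11800372, 0.12838861, 0.54618904]), 'moment': array([ 0.01759847,  0.00841741, -0.03693987]), 'opening': 1.003720615117642}
top {'mtx': array([[470.44429369,   0.        , 276.62378996],
       [  0.        , 470.44429369, 205.95136717],
       [  0.        ,   0.        ,   1.        ]]), 'pose': array([[-0.00786893,  0.99146361, -0.13014604,  0.44196727],
       [-0.99977855, -0.01034078, -0.01832802, -0.0492093 ],
       [-0.01951737,  0.129973  ,  0.99132542,  1.01971496],
       [ 0.        ,  0.        ,  0.        ,  1.        ]])}
side {'mtx': array([[414.53792141,   0.        , 285.462469  ],
       [  0.        , 414.53792141, 202.00647155],
       [  0.        ,   0.        ,   1.        ]]), 'pose': array([[-0.91324111,  0.25829911, -0.31507497,  0.29187198],
       [-0.4073998 , -0.57134712,  0.71245201,  0.63335244],
       [ 0.00400855,  0.77900195,  0.62700868,  0.6298561 ],
       [ 0.        ,  0.        ,  0.        ,  1.        ]])}
```

View pics/top0.png

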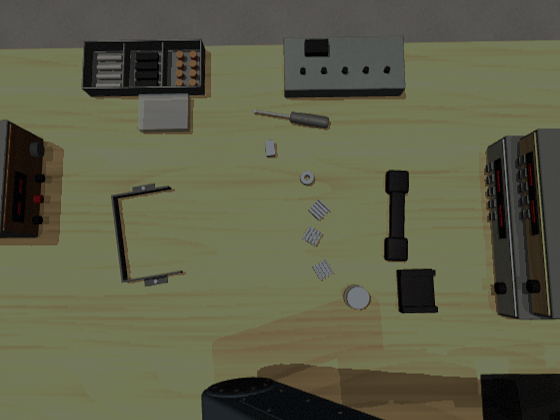

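View pics/side0.png

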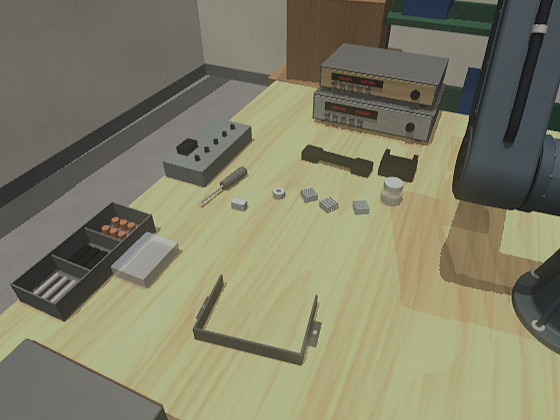

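```bash
cat > h.py <<'E'
import numpy as np,cv2
from rig import bot
def ray(c,u,v,z):
    K=c["mtx"];P=c["pose"]
    d=np.array([(u-K[0,2])/K[0,0],-(v-K[1,2])/K[1,1],-1.]);d=P[:3,:3]@d;o=P[:3,3]
    return o+d*(z-o[2])/d[2]
E
python3 - <<'E'
from h import *
z=np.load("top0.npz");p=z["p"];c=bot.get_calibration("top")
a=p[130:330,230:390];cv2.imwrite("pics/t0a.png",cv2.resize(a[:,:,::-1],None,fx=3,fy=3,interpolation=cv2.INTER_CUBIC)) 
a=p[170:300,100:200];cv2.imwrite("pics/t0b.png",cv2.resize(a[:,:,::-1],None,fx=4,fy=4,interpolation=cv2.INTER_CUBIC)) 
hsv=cv2.cvtColor(p,cv2.COLOR_RGB2HSV)
m=((hsv[:,:,1]<60)&(hsv[:,:,2]>110)).astype(np.uint8)
m=cv2.morphologyEx(m,cv2.MORPH_CLOSE,np.ones((5,5)))
n,l,s,ce=cv2.connectedComponentsWithStats(m)
for i in range(1,n):
    if 40<s[i,4]<3000 and 240<ce[i][0]<400 and ce[i][1]>120:
        pts=np.argwhere(l==i)[:,::-1].astype(np.float32);r=cv2.minAreaRect(pts)
        print(ce[i].round(1),s[i,4],r,ray(c,*r[0],.018).round(4),ray(c,*ce[i],.018).round(4))
for n,u,v,zz in [("bl",113,198,.03),("br",173,188,.03),("b2",124,281,.03),("b3",184,272,.03)]: print(n,ray(c,u,v,zz).round(4))
E
```

```text
[269.5 146.5] 130 ((269.39703369140625, 145.6617431640625), (16.719837188720703, 8.513311386108398), 85.60128784179688) [ 0.7065 -0.0159  0.018 ] [ 0.7046 -0.0162  0.018 ]
[370.  149.4] 1403 ((366.0, 151.5), (176.0, 19.0), 0.0) [ 0.6908 -0.2258  0.018 ] [ 0.6953 -0.2348  0.018 ]
[306.4 176.3] 108 ((306.5, 176.0), (12.0, 11.0), 90.0) [ 0.6381 -0.0958  0.018 ] [ 0.6375 -0.0957  0.018 ]
[318.7 208.6] 218 ((319.2500305175781, 208.75003051757812), (15.55634880065918, 14.849242210388184), 45.0) [ 0.5665 -0.122   0.018 ] [ 0.5668 -0.1209  0.018 ]
[311.7 234.7] 218 ((311.41448974609375, 235.0751190185547), (15.476036071777344, 15.979907989501953), 30.25643539428711) [ 0.5102 -0.1042  0.018 ] [ 0.511  -0.1048  0.018 ]
[346.5 267.2] 642 ((353.4228820800781, 265.2732849121094), (18.261215209960938, 98.44784545898438), 83.94580078125) [ 0.4458 -0.1915  0.018 ] [ 0.442  -0.1768  0.018 ]
[357.9 297.3] 354 ((358.0, 297.5), (21.0, 20.0), 90.0) [ 0.379  -0.1991  0.018 ] [ 0.3794 -0.1988  0.018 ]
bl [0.5927 0.3194 0.03  ]
br [0.613  0.1908 0.03  ]
b2 [0.4169 0.2896 0.03  ]
b3 [0.4346 0.164  0.03  ]
```

View pics/t0a.png

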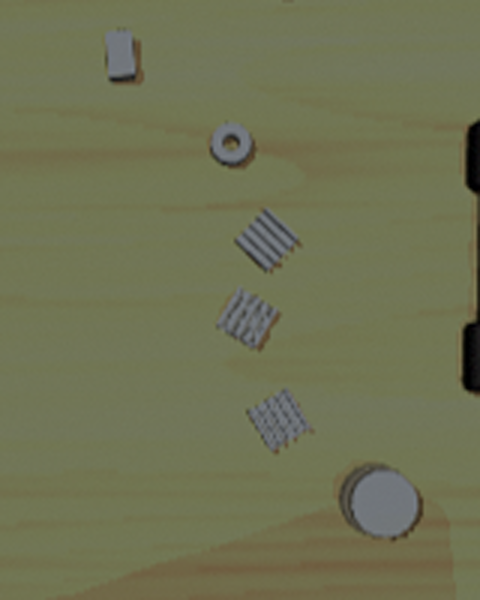

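View pics/t0b.png

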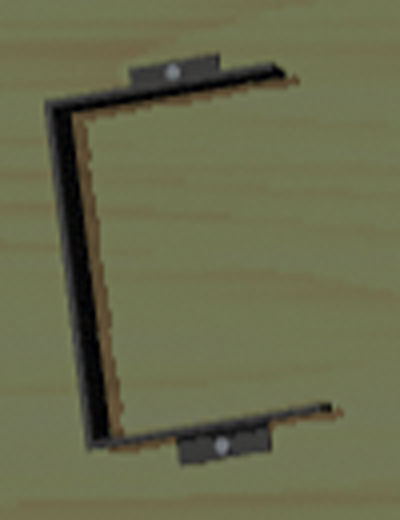

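Request:
jog_arm(motion=[-37,0,-29,0,-7,0,-74,0,-59,0,-14,0,-111,0,-88,0,-21,0,-149,0,-118,0,-28,0,-186,0,-147,0,-35,0,-223,0,-176,0,-42,0,-260,0,-206,0,-49,0,-297,0,-235,0,-56,0,-334,0,-264,0,-63,0,-371,0,-294,0,-70,0,-409,0,-323,0,-77,0,-446,0,-353,0,-84,0,-446,0,-353,0,-84,0,-446,0,-353,0,-84,0], gripper=0.17)

```text
time_s: 1.85
position: [0.4999, -0.1503, 0.2442]
tcp_rot: [[0.151, -0.001, 0.989], [-0.989, -0.0, 0.151], [-0.0, -1.0, -0.001]]
force: [0.9, -0.2, 0.8]
opening: 0.17
```

```bash
python3 - <<'E'
from h import *
s=bot.read_state();print(s["time_s"],s["position"],s["tcp_rot"].round(4),s["opening"],s["joint_positions"])
p,d=bot.capture("wrist");c=bot.get_calibration("wrist");print(c)
cv2.imwrite("pics/w1.png",p[:,:,::-1])
np.savez("w1.npz",p=p,d=d,pos=s["position"],R=s["tcp_rot"])
E
```

```text
1.85 [ 0.49988179 -0.15026375  0.24421375] [[ 1.506e-01 -1.100e-03  9.886e-01]
 [-9.886e-01 -0.000e+00  1.506e-01]
 [-2.000e-04 -1.000e+00 -1.100e-03]] 0.17037822243199427 [-2.89908063e+01  2.23609464e+01  9.67620588e+01 -3.65342690e-02
  6.09324610e+01 -3.76326330e+01]
{'mtx': array([[348.29937977,   0.        , 273.01094384],
       [  0.        , 348.29937977, 214.95374599],
       [  0.        ,   0.        ,   1.        ]]), 'hand_eye': array([[ 8.25211713e-04, -9.58428701e-01, -2.85330937e-01,
        -7.90719292e-02],
       [ 2.24204458e-05,  2.85331052e-01, -9.58429022e-01,
        -1.39967167e-01],
       [ 9.99999659e-01,  7.84509608e-04,  2.56946925e-04,
         3.48729121e-04],
       [ 0.00000000e+00,  0.00000000e+00,  0.00000000e+00,
         1.00000000e+00]])}
```

View pics/w1.png

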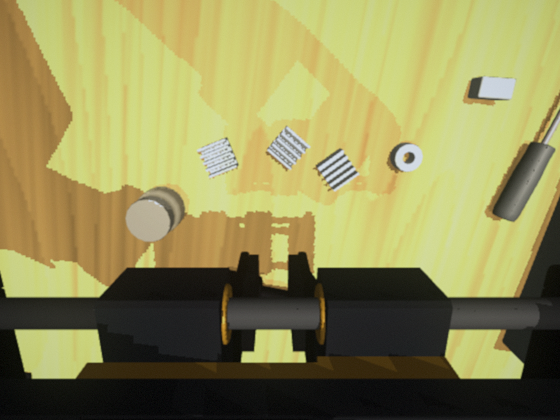

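```bash
cat >> h.py <<'E'
def wc(c,pos,R):
    T=np.eye(4);T[:3,:3]=R;T[:3,3]=pos
    return dict(mtx=c["mtx"],pose=T@c["hand_eye"])
E
python3 - <<'E'
from h import *
z=np.load("w1.npz");p=z["p"];c=wc(bot.get_calibration("wrist"),z["pos"],z["R"])
for n,u,v,h in [("S1",337,169,.018),("S2",288,148,.018),("S3",218,157,.018),("ring",406,157,.018),("block",493,88,.022),("jar",149,221,.055)]:
    print(n,ray(c,u,v,h).round(4))
t=bot.get_calibration("top")
for n,u,v,h in [("S1",319.1,210,.018),("S2",312.7,236.6,.018),("S3",323.2,270.3,.018),("ring",307,178,.018),("jar",358.5,297.5,.055)]:
    print(n,ray(t,u,v,h).round(4))
# bay wall-top outer corners from 4x crop
for n,u,v in [("backL",46,103),("mouthL",281,66),("backR",88,449),("mouthR",331,405)]:
    print(n,ray(t,100+u/4,170+v/4,.03).round(4))
E
```

```text
S1 [ 0.5636 -0.1197  0.018 ]
S2 [ 0.5089 -0.1058  0.018 ]
S3 [ 0.4381 -0.126   0.018 ]
ring [ 0.6323 -0.0965  0.018 ]
block [ 0.6976 -0.0183  0.022 ]
jar [ 0.3821 -0.1936  0.055 ]
S1 [ 0.5638 -0.1216  0.018 ]
S2 [ 0.5069 -0.1069  0.018 ]
S3 [ 0.4358 -0.1277  0.018 ]
ring [ 0.6337 -0.0969  0.018 ]
jar [ 0.3813 -0.1945  0.055 ]
backL [0.5976 0.3228 0.03  ]
mouthL [0.6163 0.1968 0.03  ]
backR [0.4144 0.2938 0.03  ]
mouthR [0.4362 0.1666 0.03  ]
```

Request:
jog_arm(motion=[10,40,2,0,4.3,0,21,90,5,0,8.7,0,21,130,5,0,8.7,0,21,160,5,0,8.7,0,21,180,5,0,8.7,0,21,195,5,0,8.7,0,21,208,5,0,8.7,0,21,216,5,0,8.7,0,21,219,5,0,8.7,0,21,219,5,0,8.7,0,21,219,5,0,8.7,0])

```text
time_s: 3.28
position: [0.5088, -0.1704, 0.026]
tcp_rot: [[-0.001, 0.001, 1.0], [-1.0, -0.001, -0.001], [0.001, -1.0, 0.001]]
force: [-0.3, -0.6, -0.0]
opening: 0.17
```

Request:
jog_arm(motion=[-12,0,0,0,0,0,-24,0,0,0,0,0,-34,0,0,0,0,0,-44,0,0,0,0,0,-56,0,0,0,0,0,-70,0,0,0,0,0,-85,0,0,0,0,0,-100,0,0,0,0,0,-115,0,0,0,0,0,-130,0,0,0,0,0,-145,0,0,0,0,0,-160,0,0,0,0,0,-175,0,0,0,0,0,-185,0,0,0,0,0,-190,0,0,0,0,0])

```text
time_s: 5.15
position: [0.5085, 0.0205, 0.0255]
tcp_rot: [[-0.0, -0.0, 1.0], [-1.0, -0.0, -0.0], [0.0, -1.0, -0.0]]
force: [-0.1, -0.4, 0.9]
opening: 0.171
```

```bash
python3 - <<'E'
from h import *
p,d=bot.capture("top");a=p[130:330,90:390];cv2.imwrite("pics/t2.png",cv2.resize(a[:,:,::-1],None,fx=2.6,fy=2.6,interpolation=cv2.INTER_CUBIC))
p,d=bot.capture("wrist");cv2.imwrite("pics/w2.png",p[:,:,::-1])
E
```

```text
(no output)
```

View pics/t2.png

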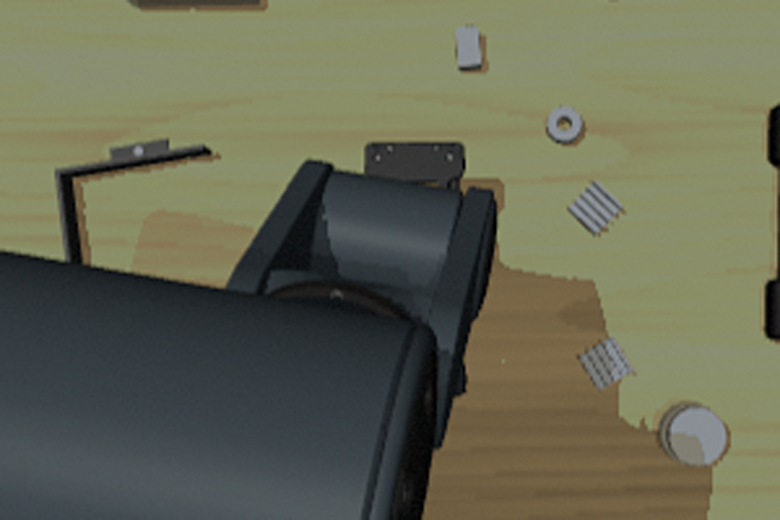

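View pics/w2.png

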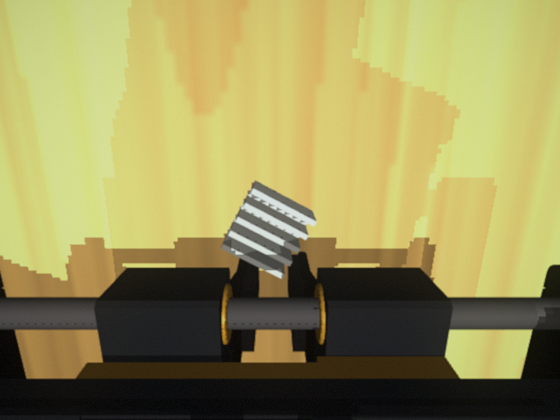

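Request:
jog_arm(motion=[-6,0,0,0,0,0,-16,0,0,0,0,0,-30,0,0,0,0,0,-45,0,0,0,0,0,-60,0,0,0,0,0,-75,0,0,0,0,0,-90,0,0,0,0,0,-105,0,0,0,0,0,-120,0,0,0,0,0,-135,0,0,0,0,0,-150,0,0,0,0,0,-165,0,0,0,0,0,-180,0,0,0,0,0,-192,0,0,0,0,0,-202,0,0,0,0,0,-208,0,0,0,0,0,-212,0,0,0,0,0,-212,0,0,0,0,0])

```text
time_s: 7.5
position: [0.5088, 0.2318, 0.0256]
tcp_rot: [[-0.001, 0.0, 1.0], [-1.0, 0.0, -0.001], [-0.0, -1.0, 0.0]]
force: [-0.2, -0.2, 0.1]
opening: 0.169
```

```bash
python3 - <<'E'
from h import *
s=bot.read_state();print(s["time_s"],s["position"])
p,d=bot.capture("wrist");cv2.imwrite("pics/w3.png",p[:,:,::-1])
np.savez("w3.npz",p=p,d=d,pos=s["position"],R=s["tcp_rot"])
E
```

```text
7.5 [0.50876624 0.23179916 0.02555223]
```

View pics/w3.png

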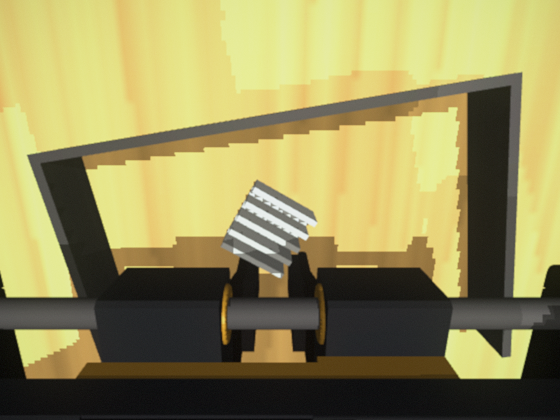

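Request:
jog_arm(motion=[6,0,0,0,0,0,10,-20,0,0,0,0,10,-60,0,0,0,0,15,-95,3,0,0,0,50,-100,8,0,0,0,90,-100,14,0,0,0,135,-100,20,0,0,0,180,-100,26,0,0,0,225,-100,32,0,0,0,270,-100,38,0,0,0,315,-100,44,0,0,0,355,-100,50,0,0,0,385,-100,54,0,0,0,400,-90,55,0,0,0,402,-60,55,0,0,0,402,-30,55,0,0,0,402,-12,55,0,0,0,402,-3,55,0,0,0,402,0,55,0,0,0,402,0,55,0,0,0])

```text
time_s: 10.05
position: [0.5639, -0.1704, 0.0261]
tcp_rot: [[-0.001, 0.001, 1.0], [-1.0, -0.0, -0.001], [0.0, -1.0, 0.001]]
force: [-0.4, -0.4, -0.6]
opening: 0.171
```

```bash
python3 - <<'E'
from h import *
z=np.load("w3.npz");c=wc(bot.get_calibration("wrist"),z["pos"],z["R"])
for u,v,h in [(30,157,.03),(521,73,.03),(502,356,.03),(268,228,.018)]: print(ray(c,u,v,h).round(4))
p,d=bot.capture("top");a=p[130:330,90:390];cv2.imwrite("pics/t4.png",cv2.resize(a[:,:,::-1],None,fx=2.6,fy=2.6,interpolation=cv2.INTER_CUBIC))
E
```

```text
[0.4151 0.2941 0.03  ]
[0.5989 0.3241 0.03  ]
[0.6146 0.2025 0.03  ]
[0.5068 0.2609 0.018 ]
```

View pics/t4.png

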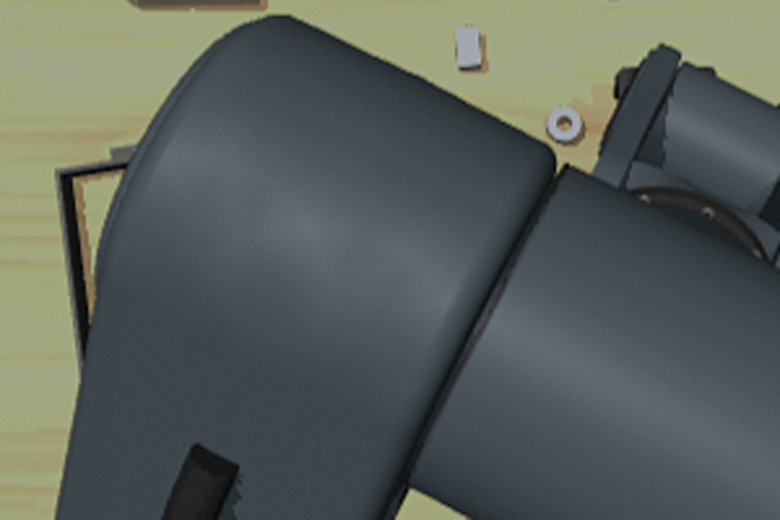

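Request:
jog_arm(motion=[-12,0,0,0,0,0,-22,0,0,0,0,0,-32,0,0,0,0,0,-44,0,0,0,0,0,-56,0,0,0,0,0,-70,0,0,0,0,0,-85,0,0,0,0,0,-100,0,0,0,0,0,-115,0,0,0,0,0,-130,0,0,0,0,0,-145,0,0,0,0,0,-160,0,0,0,0,0,-175,0,0,0,0,0,-185,0,0,0,0,0,-190,0,0,0,0,0])

```text
time_s: 11.98
position: [0.5635, 0.0204, 0.0255]
tcp_rot: [[-0.0, -0.0, 1.0], [-1.0, -0.0, -0.0], [0.0, -1.0, -0.0]]
force: [-0.5, -0.3, 0.5]
opening: 0.168
```

```bash
python3 - <<'E'
from h import *
p,d=bot.capture("wrist");cv2.imwrite("pics/w5.png",p[:,:,::-1])
E
```

```text
(no output)
```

View pics/w5.png

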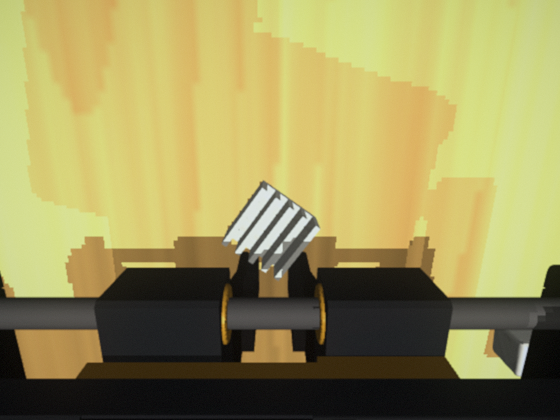

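S1 sits with its corner between the fingers at about (271,228), stable; push on.

Request:
jog_arm(motion=[-6,0,0,0,0,0,-16,0,0,0,0,0,-30,0,0,0,0,0,-45,0,0,0,0,0,-60,0,0,0,0,0,-75,0,0,0,0,0,-90,0,0,0,0,0,-105,0,0,0,0,0,-120,0,0,0,0,0,-135,0,0,0,0,0,-150,0,0,0,0,0,-165,0,0,0,0,0,-180,0,0,0,0,0,-192,0,0,0,0,0,-200,0,0,0,0,0,-205,0,0,0,0,0,-207,0,0,0,0,0,-207,0,0,0,0,0])

```text
time_s: 14.28
position: [0.5638, 0.2265, 0.0256]
tcp_rot: [[-0.001, 0.0, 1.0], [-1.0, 0.0, -0.001], [-0.0, -1.0, 0.0]]
force: [0.2, -0.3, 0.2]
opening: 0.17
```

```bash
python3 - <<'E'
from h import *
p,d=bot.capture("wrist");cv2.imwrite("pics/w6.png",p[:,:,::-1])
E
```

```text
(no output)
```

View pics/w6.png

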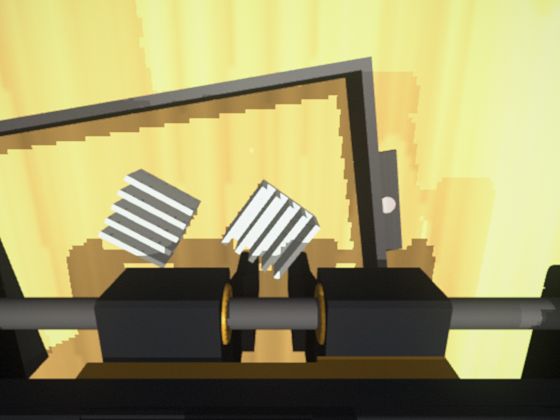

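Request:
jog_arm(motion=[6,0,0,0,0,0,10,-20,0,0,0,0,10,-60,0,0,0,0,15,-95,-4,0,0,0,50,-100,-15,0,0,0,90,-100,-30,0,0,0,135,-100,-45,0,0,0,180,-100,-60,0,0,0,225,-100,-75,0,0,0,270,-100,-90,0,0,0,315,-100,-105,0,0,0,355,-100,-115,0,0,0,385,-100,-121,0,0,0,396,-95,-122,0,0,0,396,-90,-122,0,0,0,396,-90,-122,0,0,0])

```text
time_s: 16.32
position: [0.441, -0.1679, 0.1152]
tcp_rot: [[0.0, -0.001, 1.0], [-1.0, 0.001, 0.0], [-0.001, -1.0, -0.001]]
force: [0.5, 0.5, 0.2]
opening: 0.174
```

```bash
python3 - <<'E'
from h import *
s=bot.read_state()
p,d=bot.capture("wrist");cv2.imwrite("pics/w7.png",p[:,:,::-1])
c=wc(bot.get_calibration("wrist"),s["position"],s["tcp_rot"]);np.savez("w7.npz",p=p,P=c["pose"])
p,d=bot.capture("side");cv2.imwrite("pics/s7.png",p[:,:,::-1])
E
```

```text
(no output)
```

View pics/w7.png

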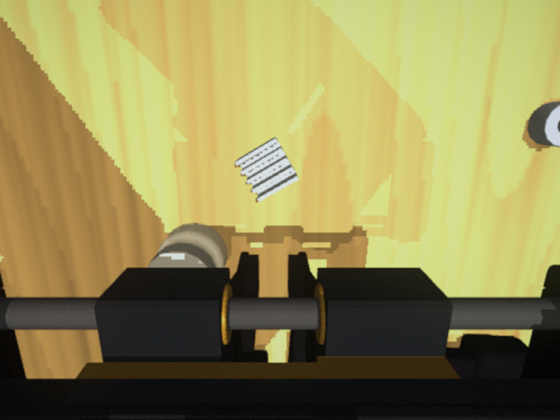

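View pics/s7.png

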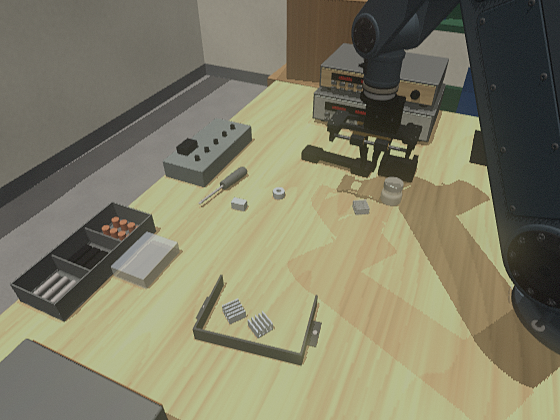

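```bash
python3 - <<'E'
from h import *
z=np.load("w7.npz");c=dict(mtx=bot.get_calibration("wrist")["mtx"],pose=z["P"])
for u,v,h in [(266,169,.018),(228,242,.0),(228,242,.03),(228,242,.05)]: print(ray(c,u,v,h).round(4))
E
```

```text
[ 0.4363 -0.1265  0.018 ]
[ 0.4058 -0.1867  0.    ]
[ 0.41   -0.1752  0.03  ]
[ 0.4127 -0.1675  0.05  ]
```

Request:
jog_arm(motion=[0,25,1,0,0,0,1,50,1,0,0,0,2,70,1,0,0,0,2,82,1,0,0,0,2,88,1,0,0,0,2,90,1,0,0,0,2,90,1,0,0,0])

```text
time_s: 17.3
position: [0.4427, -0.1713, 0.0259]
tcp_rot: [[-0.001, 0.001, 1.0], [-1.0, -0.0, -0.001], [0.0, -1.0, 0.001]]
force: [0.8, -0.2, 0.6]
opening: 0.169
```

Request:
jog_arm(motion=[-8,0,0,0,0,0,-16,0,0,0,0,0,-26,0,0,0,0,0,-36,0,0,0,0,0,-48,0,0,0,0,0,-60,0,0,0,0,0,-74,0,2,0,0,0,-88,0,4,0,0,0,-102,0,6,0,0,0,-116,0,8,0,0,0,-130,0,10,0,0,0,-144,0,12,0,0,0,-158,0,14,0,0,0,-170,0,16,0,0,0,-178,0,17,0,0,0,-180,0,17,0,0,0])

```text
time_s: 19.3
position: [0.4596, 0.0093, 0.0255]
tcp_rot: [[0.0, 0.0, 1.0], [-1.0, -0.0, 0.0], [0.0, -1.0, 0.0]]
force: [0.7, -0.1, -1.0]
opening: 0.17
```

```bash
python3 - <<'E'
from h import *
p,d=bot.capture("wrist");cv2.imwrite("pics/w8.png",p[:,:,::-1])
E
```

```text
(no output)
```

View pics/w8.png

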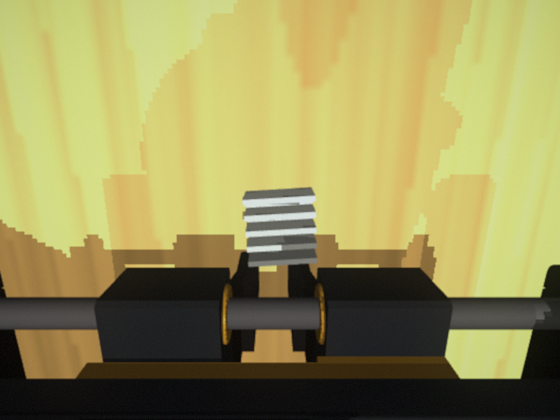

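Request:
jog_arm(motion=[-6,0,1,0,0,0,-16,0,3,0,0,0,-30,0,5,0,0,0,-44,0,7,0,0,0,-58,0,9,0,0,0,-72,0,11,0,0,0,-86,0,12,0,0,0,-100,0,12,0,0,0,-114,0,12,0,0,0,-128,0,12,0,0,0,-142,0,12,0,0,0,-156,0,12,0,0,0,-170,0,12,0,0,0,-182,0,12,0,0,0,-190,0,12,0,0,0,-195,0,12,0,0,0,-196,0,12,0,0,0,-196,0,12,0,0,0])

```text
time_s: 21.6
position: [0.4717, 0.2046, 0.0255]
tcp_rot: [[-0.001, -0.0, 1.0], [-1.0, -0.0, -0.001], [0.0, -1.0, -0.0]]
force: [-0.3, -0.2, 0.3]
opening: 0.171
```

```bash
python3 - <<'E'
from h import *
p,d=bot.capture("wrist");cv2.imwrite("pics/w9.png",p[:,:,::-1])
E
```

```text
(no output)
```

View pics/w9.png

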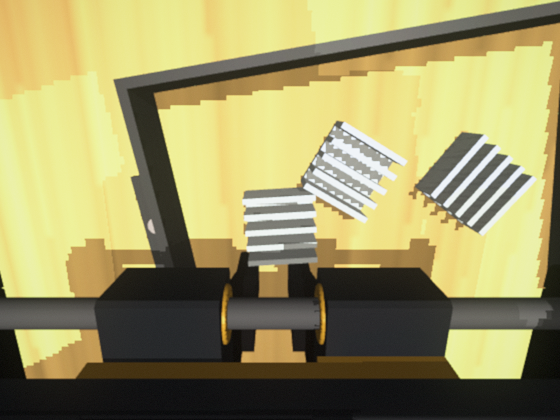

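All three are inside; S3 at (280,227), just touching S2. Withdraw upward and away.

Request:
jog_arm(motion=[5,0,0,0,0,0,10,-10,0,0,0,0,12,-40,0,0,0,0,14,-80,0,0,0,0,30,-120,0,0,0,0,60,-160,0,0,0,0,100,-190,0,0,0,0,150,-210,0,0,0,0,200,-220,0,0,0,0,250,-220,0,0,0,0,300,-220,0,0,0,0,350,-220,0,0,0,0,400,-220,0,0,0,0,440,-220,0,0,0,0,460,-220,0,0,0,0,460,-220,0,0,0,0])

```text
time_s: 23.65
position: [0.471, -0.2559, 0.2457]
tcp_rot: [[-0.003, 0.0, 1.0], [-1.0, 0.0, -0.003], [-0.0, -1.0, 0.0]]
force: [0.9, -0.3, 0.2]
opening: 0.173
```

```bash
python3 - <<'E'
from h import *
s=bot.read_state();print(s["time_s"],s["position"])
p,d=bot.capture("top");cv2.imwrite("pics/t10.png",p[:,:,::-1])
p,d=bot.capture("side");cv2.imwrite("pics/s10.png",p[:,:,::-1])
E
```

```text
23.65 [ 0.47098467 -0.25591893  0.24568173]
```

View pics/t10.png

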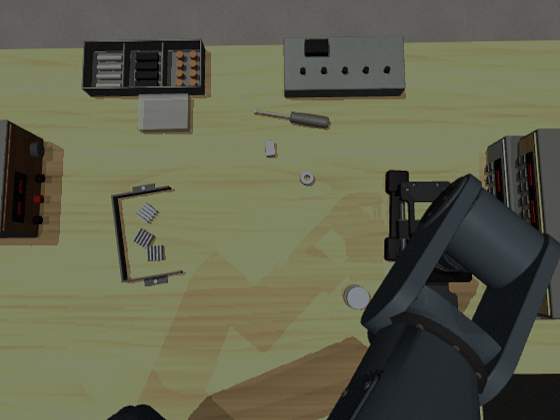

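View pics/s10.png

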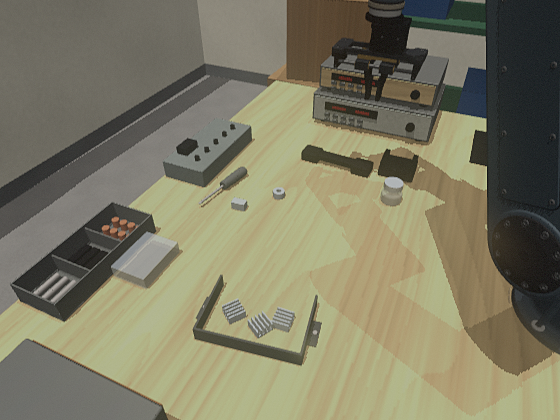

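```bash
python3 - <<'E'
from h import *
t=bot.get_calibration("top")
for n,u,v in [("S1",148,213),("S2",144,238),("S3",156,254)]:
    r=ray(t,u,v,.018)[:2]-[.5164,.243];print(n,(r@[-.156,.988]).round(3),(r@[-.988,-.156]).round(3))
bot.hand_in()
E
```

```text
S1 -0.003 -0.045
S2 0.012 0.007
S3 -0.009 0.045
the job is handed in; nothing more can be done
```

I swept the three heat sinks one at a time along the bench into the bay with the gripper nearly closed (a 15 mm gap). I then lifted the tool clear and handed in at about 24 s of the 64 s allowed.

The final top picture gives these positions in the bay frame, from pixels picked by eye, good to a few millimetres:

| Sink | x (mm) | y (mm) |
|---|---|---|
| sink1 | -3 | -45 |
| sink2 | +12 | +7 |
| sink3 | -9 | +45 |

- **Position:** all three are well inside the limits, which are x from -40 to +60 mm and y within ±90 mm. They look flat, and sink2 and sink3 just touch each other. I judged flat and at rest by eye only.
- **Bystanders:** the ring, block, jar, driver and partsbox sit at the same pixels as at the start. The handset and cradle were partly hidden by the arm in the top view but look unmoved in the side view.
- **Forces:** every reading at the end of a move was about 1 N or less.
- **Failed checks:** none failed, and the top and wrist cameras agreed to about 2–3 mm, except about 6 mm on one bay mouth corner.

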